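# Switch on the microscope lamp and trigger an exposure

## Task

On the microscope's lamp controller, press down the raised end of the broad rocker switch until it has tipped fully over, and after that press the large round button on the hand controller fully down for a moment and let it come up again. Press gently with the fingertips, leave the slim rockers, the small buttons, the dish, the lens and the slide box alone, and do not lift or shift the loose hand controller. Finish with the hand drawn back a good hand's breadth (over 10 cm) from the switch and the button.

Things in the scene. Friction and masses are not known exactly. Their poses are not given: they have to be found in the camera images.
- console: Lamp controller: white box 180 x 250 mm (its x, y), top face 60 mm above the table, fixed to the table. Origin under its centre; z up, x points away from the robot within 0.3 rad. Three rocker switches stand in a row along its y axis, 78 mm apart, 35 mm on the near (-x) side of the centre; which is in which place varies. A lens stands behind them.
- broad_frame: Black frame, 70 x 48 x 6 mm, on the controller's top, of the broad grey rocker: 36 mm wide (y), 56 mm long (x). Origin at the centre of its underside, axes as the controller's. The hinge lies along y, 12 mm above the origin; the two 28 mm halves meet at 0.3 rad, a shallow V. At the start the near (-x) half lies about level, the far (+x) half rises about 8 mm at its end.
- broad (a joint): Angle of the broad rocker (rad): 0 to 0.05 at the start (far half raised), 0.30 when tipped fully over (far half level, 72 mm above the table, near half raised). It takes about 3 N at 18 mm from the hinge, has no spring and stays where it is left.
- broad_far (a point): Point on the top surface of the broad rocker's far half, on its midline, 18 mm from the hinge: the place to press. It goes down about 5 mm with the switch.
- slim_a_frame: Black frame (70 x 28 x 6 mm) of a slim rocker 16 mm wide, otherwise as the broad one. Origin at the centre of its underside. Leave alone.
- slim_a (a joint): Angle of this slim rocker (rad), about 0 at the start, 0 to 0.30; keep.
- slim_b_frame: Black frame of the other slim rocker, the same size. Leave alone.
- slim_b (a joint): Angle of this slim rocker (rad), about 0.30 at the start (already tipped over), 0 to 0.30; keep.
- remote: Hand controller: loose white box 110 x 160 mm (its x, y), 32 mm high, 0.5 to 1.2 kg, lying flat on the table at any yaw. Origin under its centre, z up. On its top: one large round button at y = +38 mm on the midline, and two small ones at y = -38 mm, x = +28 and -28 mm.
- big (a joint): Travel of the large button (m): 0 up, 0.008 fully down. A spring pushes back, about 4 N when fully down; it comes up by itself when let go.
- big_top (a point): Centre of the top face of the large grey round button (32 mm across) on the hand controller; it moves down with the button.
- small_a_top (a point): Centre of the top of a small round button (16 mm across), same make. Leave alone.
- small_a (a joint): Travel of that small button (m), 0 up, 0.008 down.
- small_b_top (a point): Centre of the top of the other small button. Leave alone.
- small_b (a joint): Travel of that small button (m), 0 up, 0.008 down.
- dish: Loose clear lidded culture dish, 60 mm across, 17 mm high, between the two controllers. Origin at the centre of its underside. Leave alone.
- objective: Loose steel microscope lens, 32 mm across, 42 mm high, standing on the lamp controller behind the rockers. Origin at the centre of its underside. Leave alone.
- slidebox: Loose slide box, 62 x 97 x 34 mm, on the table beyond the controllers. Origin at the centre of its underside. Leave alone.
Mind the look-alikes: they are no part of the job. What is shaped like the remote but blue or green is not meant.

How it is judged (in metres and radians):
On the way, in this order (a step that is already met when the one before it is completed fails the run):
1. the broad rocker is tipped fully over (value of joint broad above 0.27 rad), for 0.1 s.
2. the large round button is pressed down (value of joint big above 0.006 m), for 0.05 s.
At the end, for the whole second after the job is handed in: Broad rocker beyond 0.27 of 0.30 rad; buttons up (within 1.5 mm); slim rockers as they were; hand controller within 15 mm and dish, lens and slide box within 10 mm of where they began, at rest; TCP over 100 mm from the broad rocker and the large button (value of joint broad above 0.27 rad and value of joint each of big, small_a, small_b below 0.0015 m and value of joint slim_a below 0.1 rad and value of joint slim_b above 0.2 rad and distance of remote from where it was at the start of the episode below 0.015 m and distance of each of dish, objective, slidebox from where it was at the start of the episode below 0.01 m and linear speed of each of dish, objective, slidebox, remote below 0.02 m/s and distance between the grasp point and broad_far above 0.1 m and distance between the grasp point and big_top above 0.1 m); the robot touches nothing.
It fails at once if the large button is pressed before the broad rocker is over (value of joint big above 0.003 m and value of joint broad below 0.25 rad).
It fails at once if a slim rocker is switched or pressed on, or a small button pressed (value of joint slim_a above 0.1 rad or value of joint slim_b below 0.2 rad or contact force between the arm and slim_a_frame above 2 N or contact force between the arm and slim_b_frame above 2 N or value of joint any of small_a, small_b above 0.003 m).
It fails at once if the rocker or the hand controller is pressed with more than 25 N (contact force between the arm and broad_frame above 25 N or contact force between the arm and remote above 25 N).
It fails at once if the hand controller is lifted, tipped or shifted more than 15 mm (distance of remote from where it was at the start of the episode above 0.015 m or angle between remote's own z axis and vertical above 0.1 rad).
It fails at once if the dish, the lens or the slide box is moved more than 10 mm or lifted (distance of any of dish, objective, slidebox from where it was at the start of the episode above 0.01 m).
It also fails if it takes over 38 s, if anything falls off the work surface, if the arm or the gripper's body presses on something with over 40 N, if the wrist force passes 120 N, or if a joint passes its speed limit or range.

## Robot

A 6-joint arm with a two-finger parallel gripper is mounted at the origin on the work surface. World frame = base frame: x ahead of the robot, y to its left, z up, the work surface at z = 0. Lengths are in mm, angles in rad, forces in N, time in s.
With the tool pointing down it reaches from about 350 to 975 mm from the base axis. Payload 7.1 kg.
Tool frame: the origin (TCP) lies between the finger pads, 19 mm behind the fingertips; this is the grasp point; z points along the fingers, y is the line along which they close (so a half turn about z gives the same grasp; the last joint's range is limited). The gripper opens to 88 mm and grips with 3 to 60 N. Pads are 20 mm wide; open, the fingers measure 115 mm over their backs; the gripper's body (75 mm by 178 mm) begins 61 mm behind the grasp point.
Start: joints at [1.099, 0.423, 1.63, -0, 1.089, -0.019], TCP at [273.396, 562.014, 241.375] pointing down, gripper open.
Joint ranges: [-3, 3], [-0.9, 2.11], [0.09, 2.58], [-1.31, 4.45], [0.11, 2.69], [-2.54, 2.54]. Speed limits (rad/s): [2.39, 2.39, 3.01, 3.14, 3.14, 3.14].

## Interface

Orientations are given as a rotation vector (axis times angle).
In Python, from workcell import ctrl gives the robot as it stands.
- The arm moves only by the shell command python3 -m pendant 'ROWS'. ROWS is a JSON object of lists of equal length, an entry for each row: "grip": the opening, from -1 (shut) to 1 (fully open); "linear": the shift along the tool's x, y, z in mm, a list of three; "angular": the turn, a rotation vector about the tool's x, y, z in rad, a list of three. In form: {"grip": [grip, ...], "linear": [[tx, ty, tz], ...], "angular": [[ax, ay, az], ...]}. A call has 1 to 12 rows; each row shifts and turns the commanded pose from where the row before left it, along the tool's axes as they then stand; what a row does not reach is not made up. A row lasts 1/12 s, in which the tool goes at most 41.7 mm and 7.16 degrees, less where a joint would pass 70% of its speed; a pose out of reach is approached as far as the arm can. A call with a gripper value outside its range is refused whole. The fingers move at their own pace and stop on an object; the grip force is fixed at half the most. Time passes only in rows, so rows that do not move let the fingers close. It gives the time, the measured TCP pose, the force, the opening and the grip force at its end, in the units of the state.
- ctrl.get_obs(): the state, without advancing time (a new reading comes with each control period).
- ctrl.get_image(name): name is "scene" or "top" or "wrist"; returns the picture (384x512x3 uint8, red, green, blue); there is no depth.
- ctrl.camera_params(name): a dict with "vfov" (degrees; the focal length in pixels is half the picture's height over the tangent of half this angle, whatever the lens; pixels are square), "cx", "cy" (the principal point, pixels), "k1" (the pictures are not rectified: a ray, as slopes to the right and down, at radius r is drawn at 1 + k1 r^2 times it, then the intrinsics apply), "R" (3x3) and "t" (3): a world point X has camera coordinates R X + t; the wrist camera has in their place "T_tool_cam" (4x4, takes a point from camera to tool coordinates, whose origin is the TCP and whose axes are the flange's). Camera axes: x right, y down, z forward; pixel columns grow to the right and rows downward; lengths in mm; the calibration is good to about 2 mm. A picture is of the moment at which its call begins: read the wrist's pose just before it. camera_params takes no time and is no camera call.
- ctrl.close_job(): hands the job in; it is judged then, once.
The state is a dict: "t": time; "qpos": joint angles; "qvel": joint speeds; "joint_torque": joint torques, N m; "ee_pos": TCP position; "orientation": TCP orientation; "ft_force": force on the tool from outside, world axes, zero at the start; "moment": the same for the moment, N m; "width": finger opening in mm; "grasp_force": force on a finger pad.
Only numpy, scipy, OpenCV 4.12 (cv2) and the standard library are available. Lean on these libraries where they do the work, as an engineer would, in place of code of your own. Each camera call takes 0.05 s, during which the arm holds its last target. There are 200 camera calls.

## Working session

There is one attempt and no reset: what is moved stays moved. The work goes in short steps, Python scripts to look and compute and a shell command to move; the robot and the scene stay as the last step left them, time stands still between calls to the robot, and variables do not carry over. Pictures are saved under pics/ and viewed, at most 10 in all, crops included, and the job is handed in when it is done.

```bash
mkdir -p pics; cat > h.py <<'E'
import numpy as np, cv2
from scipy.spatial.transform import Rotation as Ro
from workcell import ctrl
def K(p,H=384):
    f=H/2/np.tan(np.radians(p["vfov"])/2); return f
def ext(name):
    p=ctrl.camera_params(name)
    if "R" in p: return p,np.array(p["R"]),np.array(p["t"])
    o=ctrl.get_obs(); T=np.eye(4); T[:3,:3]=Ro.from_rotvec(o["orientation"]).as_matrix(); T[:3,3]=o["ee_pos"]
    M=np.linalg.inv(T@np.array(p["T_tool_cam"])); return p,M[:3,:3],M[:3,3]
def proj(e,X):
    p,R,t=e; c=R@np.asarray(X,float)+t; s=c[:2]/c[2]; s=s*(1+p["k1"]*(s@s)); return s*K(p)+[p["cx"],p["cy"]]
def onz(e,uv,z):
    p,R,t=e; d=(np.array(uv,float)-[p["cx"],p["cy"]])/K(p); s=d.copy()
    for _ in range(30): s=d/(1+p["k1"]*(s@s))
    o=-R.T@t; r=R.T@np.array([*s,1]); return o+r*(z-o[2])/r[2]
E
python3 - <<'E'
from h import *
o=ctrl.get_obs();print(o)
for n in("top","scene","wrist"):
    im=ctrl.get_image(n); cv2.imwrite(f"pics/{n}0.png",im[:,:,::-1]); p=ctrl.camera_params(n); print(n,p)
a=cv2.imread("pics/top0.png");cv2.imwrite("pics/top0x.png",cv2.resize(a,(800,600),interpolation=cv2.INTER_CUBIC))
E
```

```text
{'t': 0.0, 'qpos': array([ 1.09900076e+00,  4.23842320e-01,  1.63070711e+00, -9.12117978e-06,
        1.08859266e+00, -1.90046898e-02]), 'qvel': array([ 0.00054163,  0.0014519 ,  0.00144122, -0.00036255, -0.00010156,
       -0.00023811]), 'joint_torque': array([-2.30196616e-03, -5.44618142e+01, -2.73659652e+01,  6.42590644e-02,
        2.27889681e-02, -1.45073718e-04]), 'ee_pos': array([273.15971691, 561.54738893, 240.59403047]), 'orientation': array([-7.05092610e-01, -3.06106639e+00,  2.36374605e-03]), 'ft_force': array([-0.24651314, -0.02402789,  0.01214946]), 'moment': array([ 0.01001451,  0.02358406, -0.06121091]), 'grasp_force': 0.0, 'width': 87.55254595999402}
top {'vfov': 50.00301264166285, 'cx': 254.14488274175454, 'cy': 189.87023002843247, 'k1': -0.03368015503957229, 'R': array([[-0.01593718, -0.99986684,  0.00350762],
       [-0.9784611 ,  0.01487369, -0.20589474],
       [ 0.20581516, -0.00671345, -0.97856786]]), 't': array([  53.51941406,  520.46281628, 1050.80370936])}
scene {'vfov': 42.70002731536341, 'cx': 252.00872521624404, 'cy': 189.5168107049902, 'k1': 0.04372059128179957, 'R': array([[-0.2332681 ,  0.97225778, -0.01734348],
       [ 0.6488946 ,  0.14235231, -0.74744338],
       [-0.72423876, -0.18560879, -0.66409908]]), 't': array([  85.53653766, -281.52111058, 1553.8794101 ])}
wrist {'vfov': 65.44325981321644, 'cx': 255.1458252019146, 'cy': 193.39932671450313, 'k1': 0.009544926252889767, 'T_tool_cam': array([[-1.75983285e-04, -9.61398150e-01, -2.75160981e-01,
         7.44205093e+01],
       [ 9.99999621e-01, -4.03906255e-04,  7.71662853e-04,
        -5.74384783e-01],
       [-8.53014481e-04, -2.75160741e-01,  9.61397857e-01,
        -1.44255998e+02],
       [ 0.00000000e+00,  0.00000000e+00,  0.00000000e+00,
         1.00000000e+00]])}
```

View pics/top0x.png

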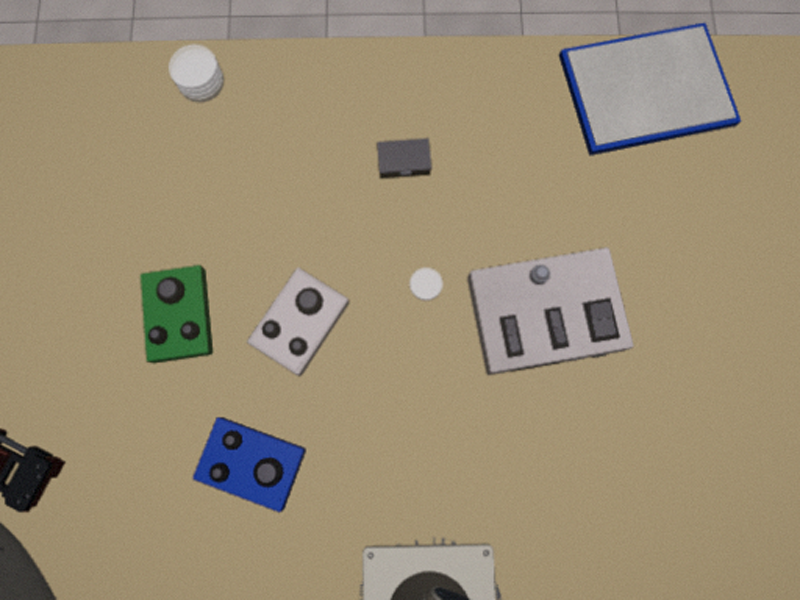

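View pics/scene0.png

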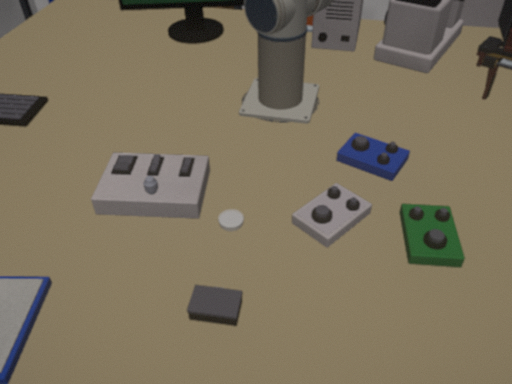

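The top view (800x600) shows the lamp controller at (550,312), with three rockers at (512,336), (557,328) and (601,320). The one at (601,320) is the wide one. There are three hand controllers: white at (298,322), blue at (250,463) and green at (177,313). The white one is meant, and its large button is at (309,300). I'll confirm both in one enlarged crop.

```bash
python3 - <<'E'
from h import *
a=cv2.imread("pics/top0.png")
A=cv2.resize(a[155:245,295:410],None,fx=5,fy=5,interpolation=cv2.INTER_CUBIC)[:, :575]
B=cv2.resize(a[165:245,155:228],None,fx=3,fy=3,interpolation=cv2.INTER_CUBIC)
c=np.zeros((450,800,3),np.uint8); c[:450,:575]=A; c[:240,578:578+219]=B
cv2.imwrite("pics/c1.png",c)
E
```

```text
(no output)
```

View pics/c1.png

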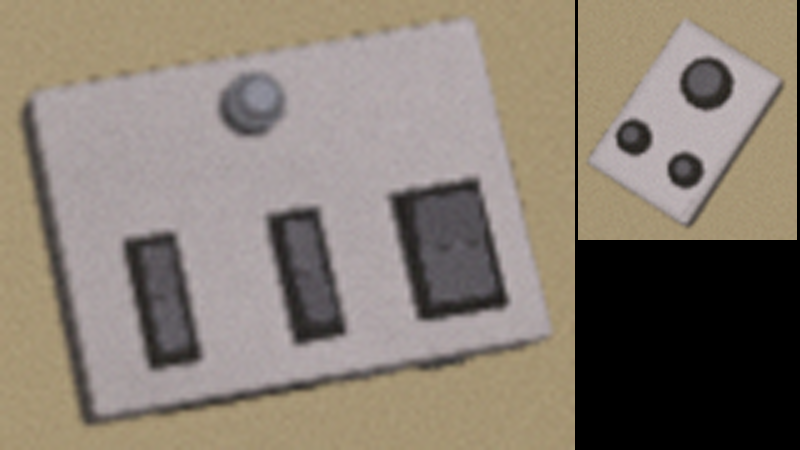

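The crop confirms it. The broad rocker is the right-hand one, centred at about (450,250), and the two slim ones are at (162,300) and (307,275). The white remote has its large button at (706,84) and its small ones at (633,137) and (685,170).

```bash
python3 - <<'E'
from h import *
e=ext("top")
A=lambda u,v:(295+(u+.5)/5-.5,155+(v+.5)/5-.5)
B=lambda u,v:(155+(u-578+.5)/3-.5,165+(v+.5)/3-.5)
C=np.array([onz(e,A(*q),60) for q in[(30,97),(470,20),(552,335),(90,418)]])
F=np.array([onz(e,A(*q),66) for q in[(390,193),(478,180),(508,304),(425,318)]])
R=np.array([onz(e,B(*q),32) for q in[(686,20),(783,83),(690,222),(588,160)]])
for n,P in(("con",C),("frame",F),("rem",R)):
    print(n,P.mean(0),[np.linalg.norm(P[i]-P[i-1]).round() for i in range(4)]);
# console yaw : y axis from right to left
d=[C[0]-C[1],C[3]-C[2]]; print("yaw",[np.arctan2(-v[0],v[1]) for v in d],[np.arctan2(v[1],v[0]) for v in(C[0]-C[3],C[1]-C[2])])
print("btn", onz(e,B(706,84),42), [onz(e,B(*q),42) for q in[(633,137),(685,170)]])
print("dish",onz(e,(426*.64,283*.64),17),"obj",onz(e,A(258,98),102))
s=ext("scene")
for n,uv,z in(("frame",(124,164),70),("btn",(322,213),42),("btnscene",(322,215),40)): print(n,onz(s,uv,z))
o=ctrl.get_obs(); print(Ro.from_rotvec(o["orientation"]).as_matrix().round(3))
E
```

```text
con [ 495.09488205 -214.8618519    60.        ] [np.float64(175.0), np.float64(245.0), np.float64(176.0), np.float64(250.0)]
frame [ 474.52419005 -299.23784976   66.        ] [np.float64(69.0), np.float64(48.0), np.float64(68.0), np.float64(45.0)]
rem [487.11284541 217.57379587  32.        ] [np.float64(155.0), np.float64(108.0), np.float64(150.0), np.float64(109.0)]
yaw [np.float64(0.16278220315895325), np.float64(0.15845160454937526)] [np.float64(0.1415178262539477), np.float64(0.16747433363496111)]
btn [518.36755756 199.39376122  42.        ] [array([470.89859315, 264.25469763,  42.        ]), array([440.47061045, 217.16506554,  42.        ])]
dish [553.17797849  -6.8155781   17.        ] obj [ 549.02504311 -193.49889822  102.        ]
frame [ 482.41465921 -295.0725113    70.        ]
btn [520.12112665 200.3906158   42.        ]
btnscene [524.47322453 201.10967396  40.        ]
[[-0.899  0.437 -0.001]
 [ 0.437  0.899 -0.001]
 [ 0.    -0.001 -1.   ]]
```

```bash
python3 -m pendant '{"grip":[-1,-1,-1,-1,-1,-1,-1,-1,-1,-1,-1,-1],"linear":[[-12,-14,0],[-24,-28,0],[-24,-28,0],[-24,-28,0],[-24,-28,0],[-24,-28,0],[-24,-28,0],[-24,-28,0],[-24,-28,0],[-24,-28,0],[-24,-28,0],[-24,-28,0]],"angular":[[0,0,0],[0,0,0],[0,0,0],[0,0,0],[0,0,0],[0,0,0],[0,0,0],[0,0,0],[0,0,0],[0,0,0],[0,0,0],[0,0,0]]}' && python3 -m pendant '{"grip":[-1,-1,-1,-1,-1,-1,-1,-1,-1,-1,-1,-1],"linear":[[-24,-28,0],[-24,-28,0],[-24,-28,0],[-24,-28,0],[-24,-28,0],[-24,-28,0],[-24,-28,0],[-24,-28,0],[-24,-28,0],[-24,-28,0],[-24,-28,0],[-22,-28,0]],"angular":[[0,0,0],[0,0,0],[0,0,0],[0,0,0],[0,0,0],[0,0,0],[0,0,0],[0,0,0],[0,0,0],[0,0,0],[0,0,0],[0,0,0]]}' && python3 -m pendant '{"grip":[-1,-1,-1,-1,-1,-1,-1,-1,-1,-1,-1],"linear":[[0,0,0],[0,0,0],[0,0,0],[0,0,0],[0,0,0],[0,0,0],[0,0,0],[0,0,0],[0,0,0],[0,0,0],[0,0,0]],"angular":[[0,0,0.12],[0,0,0.12],[0,0,0.12],[0,0,0.12],[0,0,0.12],[0,0,0.12],[0,0,0.12],[0,0,0.12],[0,0,0.12],[0,0,0.12],[0,0,0.12]]}' && python3 -m pendant '{"grip":[-1,-1,-1,-1,-1,-1,-1,-1,-1,-1,-1,-1],"linear":[[0,0,0],[0,0,0],[0,0,0],[0,0,0],[0,0,0],[0,0,0],[0,0,0],[0,0,0],[0,0,0],[0,0,0],[0,0,0],[0,0,0]],"angular":[[0,0,0.12],[0,0,0.12],[0,0,0.12],[0,0,0.12],[0,0,0.12],[0,0,0.12],[0,0,0.12],[0,0,0.12],[0,0,0.12],[0,0,0.12],[0,0,0.01],[0,0,0]]}'
python3 - <<'E'
from h import *
o=ctrl.get_obs(); print(o["t"],o["ee_pos"],o["qpos"],o["ft_force"],o["width"]); print(Ro.from_rotvec(o["orientation"]).as_matrix().round(3))
e=ext("wrist"); im=ctrl.get_image("wrist"); cv2.imwrite("pics/w1.png",im[:,:,::-1])
for X in[(491.5,-295.7,77),(474,-298.5,66)]: print(proj(e,X))
E
```

```text
t: 1.15
ee_pos: [380.6, 150.0, 241.4]
orientation: [0.705, 3.061, 0.0]
ft_force: [1.4, 0.1, -0.8]
width: 11.2
grasp_force: 0.0
t: 2.15
ee_pos: [491.1, -277.6, 241.2]
orientation: [-0.706, -3.061, -0.0]
ft_force: [0.9, -0.1, -0.6]
width: 0.2
grasp_force: 0.0
t: 3.07
ee_pos: [490.7, -275.4, 241.1]
orientation: [-2.44, -1.979, 0.0]
ft_force: [0.5, -0.2, -0.5]
width: 1.1
grasp_force: 0.0
t: 4.07
ee_pos: [490.8, -275.5, 241.2]
orientation: [-3.131, -0.254, 0.001]
ft_force: [-0.6, 0.3, 0.0]
width: 0.4
grasp_force: 0.0
4.0667 [ 490.78095028 -275.45751717  241.19161845] [-5.32599237e-01  3.32842031e-01  1.76916656e+00  7.97001662e-06
  1.04001886e+00  8.76596283e-01] [-0.57463187  0.25446044  0.02285297] 0.4441794025595379
[[ 0.987  0.161 -0.   ]
 [ 0.161 -0.987  0.   ]
 [-0.    -0.    -1.   ]]
[273.33081359 184.51636421]
[272.45579051 197.47293922]
```

View pics/w1.png

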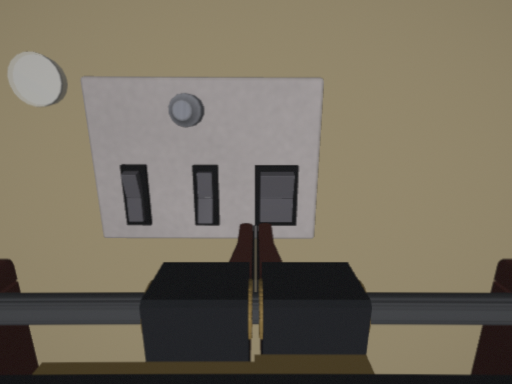

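The wrist view shows the broad frame spanning u 255–298, v 165–226, with the hinge at v≈197. That is about 2–3 mm further to −y than my estimate. The far half lies ahead of the fingertips, so I'll move above it and go down in stages.

```bash
python3 -m pendant '{"grip":[-1,-1,-1,-1,-1,-1,-1,-1],"linear":[[-1.2,11,10],[-1.2,11.4,25],[0,0,30],[0,0,30],[0,0,20],[0,0,15],[0,0,0],[0,0,0]],"angular":[[0,0,0],[0,0,0],[0,0,0],[0,0,0],[0,0,0],[0,0,0],[0,0,0],[0,0,0]]}'
python3 -m pendant '{"grip":[-1,-1,-1,-1,-1,-1,-1,-1],"linear":[[0,0,2],[0,0,2],[0,0,2],[0,0,2],[0,0,2],[0,0,1],[0,0,0],[0,0,0]],"angular":[[0,0,0],[0,0,0],[0,0,0],[0,0,0],[0,0,0],[0,0,0],[0,0,0],[0,0,0]]}'
```

```text
t: 4.78
ee_pos: [491.4, -298.2, 110.2]
orientation: [-3.13, -0.251, 0.003]
ft_force: [0.6, -0.2, 0.5]
width: 0.5
grasp_force: 0.0
t: 5.45
ee_pos: [492.1, -298.0, 100.4]
orientation: [-3.132, -0.249, 0.0]
ft_force: [0.6, -0.1, 0.2]
width: 0.7
grasp_force: 0.0
```

```bash
python3 -m pendant '{"grip":[-1,-1,-1,-1,-1,-1,-1,-1],"linear":[[0,0,1],[0,0,1],[0,0,1],[0,0,1],[0,0,0],[0,0,0],[0,0,0],[0,0,0]],"angular":[[0,0,0],[0,0,0],[0,0,0],[0,0,0],[0,0,0],[0,0,0],[0,0,0],[0,0,0]]}'
python3 -m pendant '{"grip":[-1,-1,-1,-1,-1,-1],"linear":[[0,0,1],[0,0,1],[0,0,1],[0,0,0],[0,0,0],[0,0,0]],"angular":[[0,0,0],[0,0,0],[0,0,0],[0,0,0],[0,0,0],[0,0,0]]}'
```

```text
t: 6.12
ee_pos: [492.2, -298.1, 96.4]
orientation: [3.131, 0.249, 0.0]
ft_force: [1.7, 0.3, 1.3]
width: 0.1
grasp_force: 0.7
t: 6.62
ee_pos: [491.9, -298.0, 93.2]
orientation: [-3.132, -0.249, 0.001]
ft_force: [0.7, 0.1, 0.5]
width: 0.5
grasp_force: 0.5
```

```bash
python3 -m pendant '{"grip":[-1,-1,-1,-1,-1],"linear":[[0,0,0.5],[0,0,0.5],[0,0,0.5],[0,0,0],[0,0,0]],"angular":[[0,0,0],[0,0,0],[0,0,0],[0,0,0],[0,0,0]]}'
python3 -m pendant '{"grip":[-1,-1,-1],"linear":[[0,0,0.5],[0,0,0],[0,0,0]],"angular":[[0,0,0],[0,0,0],[0,0,0]]}'
```

```text
t: 7.03
ee_pos: [492.0, -298.0, 91.8]
orientation: [-3.132, -0.249, 0.0]
ft_force: [0.6, -0.3, 0.5]
width: 0.5
grasp_force: 0.5
t: 7.28
ee_pos: [492.0, -298.0, 91.3]
orientation: [-3.132, -0.249, 0.0]
ft_force: [-0.1, 0.0, 1.1]
width: -0.1
grasp_force: 0.6
```

```bash
python3 - <<'E'
from h import *
im=ctrl.get_image("wrist"); cv2.imwrite("pics/w2.png",im[:,:,::-1])
E
```

```text
(no output)
```

View pics/w2.png

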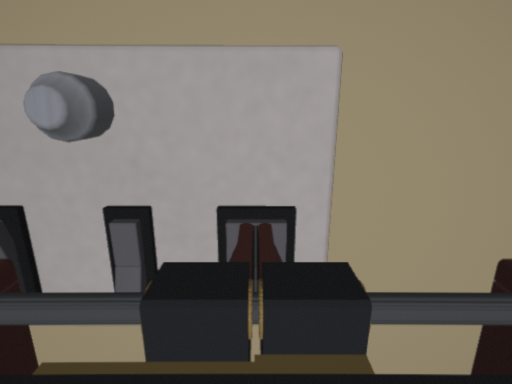

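The fingertips at (256,225) sit over the midline of the broad rocker's far half. The force is still low, so I'll keep pressing until it firms up.

```bash
python3 -m pendant '{"grip":[-1,-1,-1,-1],"linear":[[0,0,0.5],[0,0,0.5],[0,0,0],[0,0,0]],"angular":[[0,0,0],[0,0,0],[0,0,0],[0,0,0]]}'
```

```text
t: 7.67
ee_pos: [492.1, -298.0, 91.0]
orientation: [3.132, 0.249, -0.0]
ft_force: [-1.1, 0.8, 7.1]
width: 0.5
grasp_force: 4.0
```

```bash
python3 -m pendant '{"grip":[-1,-1,-1],"linear":[[0,0,0.5],[0,0,0],[0,0,0]],"angular":[[0,0,0],[0,0,0],[0,0,0]]}'
```

```text
t: 7.92
ee_pos: [492.1, -298.0, 90.9]
orientation: [3.132, 0.249, 0.0]
ft_force: [-2.0, 2.3, 12.2]
width: 0.5
grasp_force: 6.1
```

The hard stop comes at TCP 91 mm, so the tip is at 72 mm, which matches fully tipped. I'll go up and across to the hand controller.

```bash
python3 -m pendant '{"grip":[-1,-1,-1,-1,-1,-1],"linear":[[0,0,-10],[0,0,-25],[0,0,-30],[0,0,-30],[0,0,-20],[0,0,0]],"angular":[[0,0,0],[0,0,0],[0,0,0],[0,0,0],[0,0,0],[0,0,0]]}' && python3 -m pendant '{"grip":[-1,-1,-1,-1,-1,-1,-1,-1],"linear":[[3,-12,0],[7.6,-35,0],[7.6,-35,0],[7.6,-35,0],[7.6,-35,0],[7.6,-35,0],[7.6,-35,0],[7.6,-35,0]],"angular":[[0,0,0],[0,0,0],[0,0,0],[0,0,0],[0,0,0],[0,0,0],[0,0,0],[0,0,0]]}' && python3 -m pendant '{"grip":[-1,-1,-1,-1,-1,-1,-1,-1],"linear":[[7.6,-35,0],[7.6,-35,0],[7.6,-35,0],[7.6,-35,0],[7.6,-35,0],[7.6,-35,0],[5,-20,0],[0,0,0]],"angular":[[0,0,0],[0,0,0],[0,0,0],[0,0,0],[0,0,0],[0,0,0],[0,0,0],[0,0,0]]}'
python3 - <<'E'
from h import *
o=ctrl.get_obs(); print(o["t"],o["ee_pos"],o["ft_force"]); print(Ro.from_rotvec(o["orientation"]).as_matrix().round(3))
a=ctrl.get_image("wrist")[:,:,::-1]; s=ctrl.get_image("scene")[:,:,::-1]
e=ext("wrist"); print(proj(e,(519,200,42)))
t=ctrl.get_image("top")[:,:,::-1]
c=np.zeros((400,800,3),np.uint8); c[:384,:512]=a; c[:180,512:800]=cv2.resize(s[140:220,90:218],(288,180)); c[185:365,512:800]=cv2.resize(t[165:235,300:412],(288,180))
cv2.imwrite("pics/w3.png",c)
E
```

```text
t: 8.42
ee_pos: [494.1, -299.3, 209.6]
orientation: [3.127, 0.249, 0.009]
ft_force: [0.6, -0.3, -0.5]
width: 0.5
grasp_force: 0.0
t: 9.08
ee_pos: [505.0, -32.9, 203.1]
orientation: [-3.131, -0.249, 0.006]
ft_force: [0.6, -0.0, -0.4]
width: 0.5
grasp_force: 0.0
t: 9.75
ee_pos: [519.0, 203.5, 203.0]
orientation: [-3.131, -0.255, 0.004]
ft_force: [-0.7, -0.5, 0.1]
width: 0.2
grasp_force: 0.0
9.75 [519.02877933 203.52129021 203.04879855] [-0.68643203 -0.47869547  0.10783039]
[[ 0.987  0.162 -0.002]
 [ 0.162 -0.987 -0.   ]
 [-0.002 -0.    -1.   ]]
[254.46467298 182.24962966]
```

View pics/w3.png

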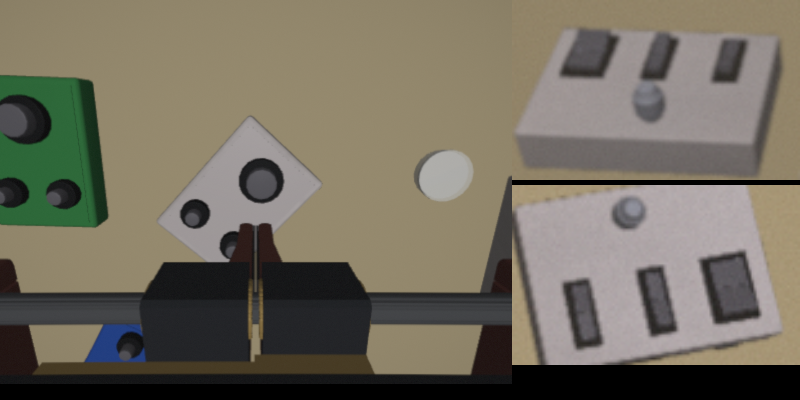

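The rocker now shows tipped over in both insets. The large button is at (261,182), against a projected (254,182). I'll re-measure now that the arm has settled.

```bash
python3 - <<'E'
from h import *
for k in range(3):
    o=ctrl.get_obs(); e=ext("wrist"); a=ctrl.get_image("wrist"); print(o["ee_pos"],o["qvel"].round(3)[:3])
    g=cv2.GaussianBlur(a,(0,0),1)[150:210,230:295].astype(int)
    L=g.mean(2); sat=g.max(2)-g.min(2)
    m=((L>65)&(L<125)&(sat<25)).astype(np.uint8)
    n,l,st,c=cv2.connectedComponentsWithStats(m); i=l[32,31]; print(L[32,31],st[i],c[i]+[230,150])
    for z in(40,45,50): print(onz(e,c[i]+[230,150],z).round(1),end=" ")
    print()
E
```

```text
[519.02912173 199.30616225 203.42488422] [-0.026 -0.012 -0.001]
86.0 [ 13  19  29  29 662] [256.89879154 182.87009063]
[518.5 196.4  40. ] [519.7 196.6  45. ] [521.  196.9  50. ] 
[519.37925046 198.83784388 203.76822749] [-0.017 -0.009 -0.003]
86.0 [ 12  19  29  29 664] [256.2063253  183.12951807]
[518.4 196.6  40. ] [519.7 196.9  45. ] [520.9 197.1  50. ] 
[519.71618523 198.55564076 204.08269975] [-0.01  -0.009 -0.007]
86.0 [ 12  19  29  29 655] [256.0259542  183.34045802]
[518.5 196.5  40. ] [519.8 196.8  45. ] [521. 197.  50.]
```

```bash
python3 -m pendant '{"grip":[-1,-1,-1,-1,-1,-1,-1,-1,-1],"linear":[[0,1,10],[0,0,25],[0,0,30],[0,0,30],[0,0,20],[0,0,5],[0,0,3],[0,0,0],[0,0,0]],"angular":[[0,0,0],[0,0,0],[0,0,0],[0,0,0],[0,0,0],[0,0,0],[0,0,0],[0,0,0],[0,0,0]]}' && python3 -m pendant '{"grip":[-1,-1,-1,-1,-1,-1,-1],"linear":[[0,0,2],[0,0,2],[0,0,2],[0,0,2],[0,0,2],[0,0,0],[0,0,0]],"angular":[[0,0,0],[0,0,0],[0,0,0],[0,0,0],[0,0,0],[0,0,0],[0,0,0]]}'
```

```text
t: 10.8
ee_pos: [521.5, 198.7, 82.9]
orientation: [-3.131, -0.248, -0.003]
ft_force: [1.6, -0.4, 0.9]
width: 0.4
grasp_force: 0.0
t: 11.38
ee_pos: [521.0, 198.9, 72.0]
orientation: [-3.132, -0.249, -0.001]
ft_force: [0.2, 1.0, 1.3]
width: 0.7
grasp_force: 1.0
```

```bash
python3 -m pendant '{"grip":[-1,-1,-1,-1],"linear":[[0,0,1],[0,0,1],[0,0,0],[0,0,0]],"angular":[[0,0,0],[0,0,0],[0,0,0],[0,0,0]]}'; python3 -m pendant '{"grip":[-1,-1,-1,-1],"linear":[[0,0,1],[0,0,1],[0,0,0],[0,0,0]],"angular":[[0,0,0],[0,0,0],[0,0,0],[0,0,0]]}'
```

```text
t: 11.72
ee_pos: [521.0, 198.9, 70.0]
orientation: [-3.132, -0.249, -0.001]
ft_force: [0.9, 0.4, 2.9]
width: 0.8
grasp_force: 1.4
t: 12.05
ee_pos: [520.9, 198.9, 67.9]
orientation: [-3.132, -0.249, -0.001]
ft_force: [1.2, 1.2, 3.9]
width: 0.3
grasp_force: 1.7
```

```bash
python3 -m pendant '{"grip":[-1,-1,-1,-1],"linear":[[0,0,0.5],[0,0,0.5],[0,0,0],[0,0,0]],"angular":[[0,0,0],[0,0,0],[0,0,0],[0,0,0]]}'
```

```text
t: 12.38
ee_pos: [521.0, 198.9, 67.1]
orientation: [-3.132, -0.249, -0.001]
ft_force: [2.1, 1.2, 4.6]
width: 0.2
grasp_force: 2.4
```

```bash
python3 -m pendant '{"grip":[-1,-1,-1,-1],"linear":[[0,0,0.5],[0,0,0.5],[0,0,0],[0,0,0]],"angular":[[0,0,0],[0,0,0],[0,0,0],[0,0,0]]}'
```

```text
t: 12.72
ee_pos: [521.0, 198.9, 66.8]
orientation: [-3.131, -0.249, -0.001]
ft_force: [-0.9, -0.5, 13.9]
width: 0.5
grasp_force: 6.8
```

It's a hard stop after about 8 mm of spring travel, at 4.6 N just before the stop, so the button is fully down. I'll retract.

```bash
python3 -m pendant '{"grip":[-1,-1,-1,-1,-1,-1,-1,-1,-1,-1,-1],"linear":[[0,0,-5],[0,0,-15],[0,0,-30],[0,0,-35],[0,0,-35],[0,0,-30],[0,0,-15],[0,0,-5],[0,0,0],[0,0,0],[0,0,0]],"angular":[[0,0,0],[0,0,0],[0,0,0],[0,0,0],[0,0,0],[0,0,0],[0,0,0],[0,0,0],[0,0,0],[0,0,0],[0,0,0]]}'
python3 - <<'E'
from h import *
a=ctrl.get_image("wrist")[:,:,::-1]; s=ctrl.get_image("scene")[:,:,::-1]; t=ctrl.get_image("top")[:,:,::-1]
c=np.zeros((400,800,3),np.uint8); c[:384,:512]=a; c[:180,512:800]=cv2.resize(s[140:220,90:218],(288,180)); c[185:365,512:800]=cv2.resize(t[165:235,300:412],(288,180))
cv2.imwrite("pics/w4.png",c)
E
```

```text
t: 13.63
ee_pos: [519.5, 198.3, 233.9]
orientation: [3.131, 0.249, -0.006]
ft_force: [-0.2, 0.7, -0.3]
width: 0.5
grasp_force: 0.0
```

View pics/w4.png

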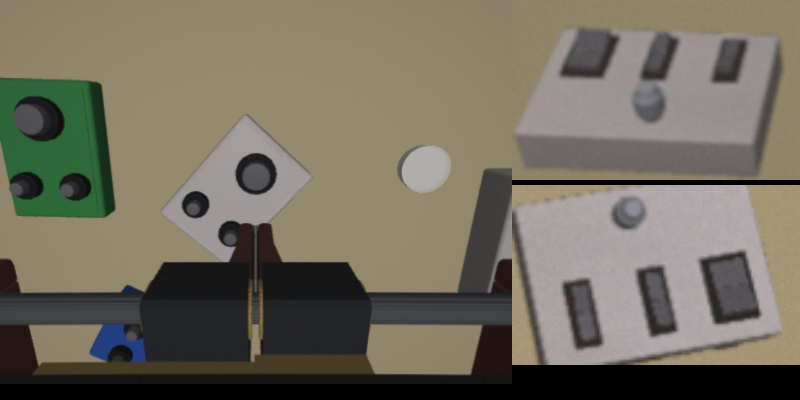

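The rocker is tipped over, the large button at (256,174) is up again, and the remote and dish are where they were. The hand is clear, so I'll hand in.

```bash
python3 -c "
from workcell import ctrl
print(ctrl.close_job())"
```

```text
the job is handed in; nothing more can be done
None
```

I tipped the broad rocker fully over, pressed the large button to its stop and let it come up, then drew the hand back about 16 cm above the button; the job is handed in, but no verdict came back.

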